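# Release the longer mailing tube from the packing-bench rack

## Task

Two mailing tubes wait in the two-lane rack, each behind the gate of its rocking lever. With the fingertips press down the black pad of the lever over the longer tube and keep it pressed until that tube has rolled out and lies at the foot of its lane; then let the lever come back so that the gate is shut again. Let the tube roll by itself: do not touch or pick up either tube, leave the shorter tube waiting behind its shut gate without pressing its lever, and leave the things standing around where they are.

Things in the scene. Friction and masses are not known exactly. Their poses are not given: they have to be found in the camera images.
- rack: fixed white-painted wooden rack, x -80 to +170 mm, 410 mm wide (y); origin on the table under the middle between its two lanes, z up. Lane floors fall 10 degrees to +x; lanes are 190 mm wide inside, centred at y = +100 and -100; side walls and the lip at the foot stand 30 mm above the floor. Pads stick out to x = -190, towards the robot. A waiting tube's centre is near x = 38, z = 65 mm; at the foot x = 144, z = 47
- lever_left (a joint): lever over the left lane (rack's +y side), rad: 0 = gate shut (rest), grows as the pad goes down, stop at 0.34; the gate frees the tube at about 0.23. It rocks on a level pin along rack y, at rack x = -50, y = +100, z = 105 mm (posts 118 mm high). Return spring: 2.5 N on the pad starts it, 4.5 N holds it at the stop. The gate end rises to about 150 mm
- lever_right (a joint): lever over the right lane (rack's -y side), rad: 0 = gate shut (rest), grows as the pad goes down, stop at 0.34; the gate frees the tube at about 0.23. It rocks on a level pin along rack y, at rack x = -50, y = -100, z = 105 mm (posts 118 mm high). Return spring: 2.5 N on the pad starts it, 4.5 N holds it at the stop. The gate end rises to about 150 mm
- lever_left_pad (a point): middle of the top of the left lever's press pad, a level black plastic plate 40 x 44 mm (rack x, y), 10 mm thick, 120 mm from the lever's pin on the robot's side and 9 mm above it, free underneath; top 114 mm above the table at rest, about 73 mm fully pressed; it moves and tips with the lever on its arc
- lever_right_pad (a point): middle of the top of the right lever's press pad, a level black plastic plate 40 x 44 mm (rack x, y), 10 mm thick, 120 mm from the lever's pin on the robot's side and 9 mm above it, free underneath; top 114 mm above the table at rest, about 73 mm fully pressed; it moves and tips with the lever on its arc
- tube_long: the longer cardboard mailing tube, closed with white end caps, 38 mm diameter, 165 mm long, about 80 g; origin at its centre, y along its axis; it starts in either lane, lying across it against the gate, under the lever
- tube_short: the shorter mailing tube, alike but 105 mm long; origin at its centre, y along its axis; it starts in the other lane
- stamp: wooden hand stamp, 32 mm across, 68 mm high, upright between the two pads; origin at its underside; a bystander
- book: book lying flat, 120 x 180 x 28 mm, left (+y) of the rack; origin at the centre of its underside; a bystander
- mug: white mug, 80 mm across, 90 mm high, right (-y) of the rack; origin at the centre of its underside; a bystander
Things that resemble listed ones, but are neither listed nor needed, are in the scene too. What is shaped like the tube_long but red is not meant. Leave any pink look-alike of the tube_short alone.

How it is judged:
On the way, in this order (a step that is already met when the one before it is completed fails the run):
1. the lever over the longer tube is being pressed at its pad (lever past 0.1 rad, gripper within 100 mm of the pad seen from above) (((y of tube_long in the frame of rack above 0 m and value of joint lever_left above 0.1 rad and horizontal distance between the grasp point and lever_left_pad below 0.1 m) or (y of tube_long in the frame of rack below 0 m and value of joint lever_right above 0.1 rad and horizontal distance between the grasp point and lever_right_pad below 0.1 m))), for 0.02 s.
2. the longer tube has rolled to the foot of its lane while its lever is still held down (x of tube_long in the frame of rack between 0.125 and 0.17 m and z of tube_long in the frame of rack below 0.06 m and y of tube_long in the frame of rack between -0.2 and 0.2 m and ((y of tube_long in the frame of rack above 0 m and value of joint lever_left above 0.1 rad) or (y of tube_long in the frame of rack below 0 m and value of joint lever_right above 0.1 rad))), for 0.1 s.
At the end, for the whole second after the job is handed in: The longer tube lies still at the foot of its lane (centre more than 125 mm down the rack's x, not above 60 mm); both levers are back up with the gates shut (under 0.05 rad); the shorter tube still waits behind its gate (x of tube_long in the frame of rack between 0.125 and 0.17 m and z of tube_long in the frame of rack below 0.06 m and y of tube_long in the frame of rack between -0.2 and 0.2 m and linear speed of tube_long below 0.02 m/s and value of joint each of lever_left, lever_right below 0.05 rad and x of tube_short in the frame of rack between 0.01 and 0.055 m and z of tube_short in the frame of rack below 0.08 m); the robot touches nothing.
It fails at once if the robot touches a tube (contact force between any of the fingers, the arm and tube_long above 1 N or contact force between any of the fingers, the arm and tube_short above 1 N).
It fails at once if a tube is lifted out of its lane (z of any of tube_long, tube_short in the frame of rack above 0.095 m).
It fails at once if the lever over the shorter tube is pressed ((y of tube_short in the frame of rack above 0 m and value of joint lever_left above 0.08 rad) or (y of tube_short in the frame of rack below 0 m and value of joint lever_right above 0.08 rad)).
It fails at once if the shorter tube leaves its place (distance of tube_short from where it was at the start of the episode above 0.03 m).
It fails at once if a bystander is moved by more than 30 mm (distance of any of stamp, book, mug from where it was at the start of the episode above 0.03 m).
It also fails if it takes over 32 s, if anything falls off the work surface, if the arm or the gripper's body presses on something with over 40 N, if the wrist force passes 120 N, or if a joint passes its speed limit or range.

## Robot

A 6-joint arm with a two-finger parallel gripper is mounted at the origin on the work surface. World frame = base frame: x ahead of the robot, y to its left, z up, the work surface at z = 0. Lengths are in m, angles in rad, forces in N, time in s.
With the tool pointing down it reaches from about 0.35 to 0.925 m from the base axis. Payload 6.4 kg.
Tool frame: the origin (TCP) lies midway between the tips of the shut fingers; the grasp point (between the pads) lies 19 mm behind it (bot.hold_point_z is the distance from the TCP to the grasp point, in m); x points along the fingers, y is the direction in which the jaws open and shut, and the axes are right-handed (so a half turn about x gives the same grasp; the last joint's range is limited). The gripper opens to 85 mm and grips with 20 to 120 N. Pads are 22 mm wide; open, the fingers measure 114 mm over their backs; the gripper's body (76 mm by 85 mm) begins 54 mm behind the grasp point. The pads swing forward as they close: fully open they stand 13 mm farther back than shut.
Start: joints at [1.155, 0.245, 1.558, -0, 1.339, -0.174], TCP at [0.156, 0.631, 0.231] pointing down, gripper open.
Joint ranges: [-3.13, 3.13], [-1.02, 2.26], [0.13, 2.54], [-0.95, 4.09], [0.21, 2.88], [-2.74, 2.74]. Speed limits (rad/s): [2.57, 2.57, 3.14, 3.14, 3.14, 3.14].

## Interface

Orientations are given as a 3x3 rotation matrix whose columns are the frame's x, y, z axes.
In Python, from workcell import bot gives the robot as it stands.
- The arm moves only by the tool step_arm, never from a script. Its argument "targets" is a list that holds one entry, the list of rows, each a list of 7 numbers: the shift along the tool's x, y, z in mm, then the turn, a rotation vector about the tool's x, y, z in rad, then the closure, from -1 (fully open) to 1 (shut). In form: [[[x, y, z, ax, ay, az, claw], ...]]. A call has exactly 5 rows; each row shifts and turns the pose as measured when the row begins, along the tool's axes as they then stand; what a row does not reach is not made up. A row lasts 1/8 s, in which the tool goes at most 62.5 mm and 10.7 degrees, less where a joint would pass 70% of its speed; a pose out of reach is approached as far as the arm can. A call is refused whole if a number of a shift passes 62.5 or a number of a turn 0.188, either way. A call with a gripper value outside its range is refused whole. The fingers move at their own pace and stop on an object; "grip_force" is the grip in N (left out, the last holds). Time passes only in rows, so rows that do not move let the fingers close, or fill a call up. It gives the time, the measured TCP pose, the force and the opening at its end, in the units of the state.
- bot.observe(): the state, without advancing time (a new reading comes with each control period).
- bot.grab_frame(name): name is "side" or "top"; returns the picture (480x640x3 uint8, red, green, blue); there is no depth.
- bot.camera_model(name): a dict with "fx", "fy", "cx", "cy" (pixels), "rvec" (rotation vector, rad) and "tvec" (3), from world to camera coordinates, as OpenCV has them. Camera axes: x right, y down, z forward; pixel columns grow to the right and rows downward; lengths in m; the calibration is good to about 2 mm. A picture is of the moment at which its call begins. camera_model takes no time and is no camera call.
- bot.job_done(): hands the job in, once; it reports no verdict.
The state is a dict: "clock": time; "joints": joint angles; "joint_vel": joint speeds; "effort": joint torques, N m; "tool_pos": TCP position; "orientation": TCP orientation; "wrist_force": force on the tool from outside, world axes, zero at the start; "moment": the same for the moment, N m; "finger_gap": finger opening in m.
Only numpy, scipy, OpenCV 4.12 (cv2) and the standard library are available. Lean on these libraries where they do the work, as an engineer would, in place of code of your own. Each camera call takes 0.05 s, during which the arm holds its last target. There are 200 camera calls.

## Working session

There is one attempt and no reset: what is moved stays moved. The work goes in short steps, Python scripts to look and compute and a tool call to move; the robot and the scene stay as the last step left them, time stands still between calls to the robot, and variables do not carry over. Pictures are saved under pics/ and viewed, about 8 in all and at most 12, crops included, and the job is handed in when it is done.

Besides the shell and the picture viewer there is one more tool, called after "Call:" as name(argument=value, ...) on one line, values as JSON. step_arm: Moves the arm, as the interface text tells. Its arguments: {"type":"object","properties":{"targets":{"type":"array","items":{"type":"array","items":{"type":"array","items":{"type":"number"}}}},"grip_force":{"type":"number"}},"required":["targets"]}

```bash
mkdir -p pics; python3 - <<'E'
from workcell import bot
import cv2
for n in("top","side"):
    f=bot.grab_frame(n); cv2.imwrite(f"pics/{n}0.png",f[:,:,::-1]); print(n,bot.camera_model(n))
print(bot.observe())
E
```

```text
top {'fx': 607.0539192599825, 'fy': 607.0539192599825, 'cx': 316.61136139159487, 'cy': 239.36360681647955, 'rvec': array([ 2.11474973, -2.10401575,  0.23598194]), 'tvec': array([0.03980796, 0.58656988, 1.43959931])}
side {'fx': 460.53832924011493, 'fy': 460.53832924011493, 'cx': 323.73390779047156, 'cy': 245.85234880022355, 'rvec': array([ 0.75184572, -2.55976385,  1.12416392]), 'tvec': array([0.49162622, 0.24534687, 0.77471067])}
{'clock': 0.1, 'joints': array([ 1.15487221e+00,  2.45763238e-01,  1.55888469e+00, -8.96959040e-06,
        1.33866746e+00, -1.74099724e-01]), 'joint_vel': array([-0.00094084, -0.00175956, -0.00247632, -0.00180906,  0.00065213,
        0.00103036]), 'effort': array([-2.78644775e-04, -4.30676436e+01, -3.27129257e+01, -1.14953573e-04,
        2.91984012e-03, -1.50764231e-05]), 'tool_pos': array([0.15545356, 0.63063254, 0.23028233]), 'orientation': array([[-6.88062925e-04,  2.39471733e-01,  9.70903093e-01],
       [-1.57939118e-03,  9.70901852e-01, -2.39472546e-01],
       [-9.99998516e-01, -1.69820796e-03, -2.89822025e-04]]), 'wrist_force': array([ 0.33971861, -0.57489747,  0.10397004]), 'moment': array([-0.03378236, -0.06860844, -0.00751241]), 'finger_gap': 0.08544450713769156}
```

View pics/top0.png

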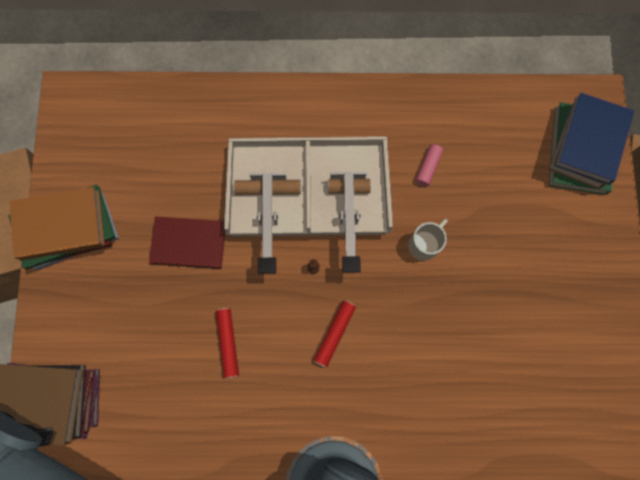

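View pics/side0.png

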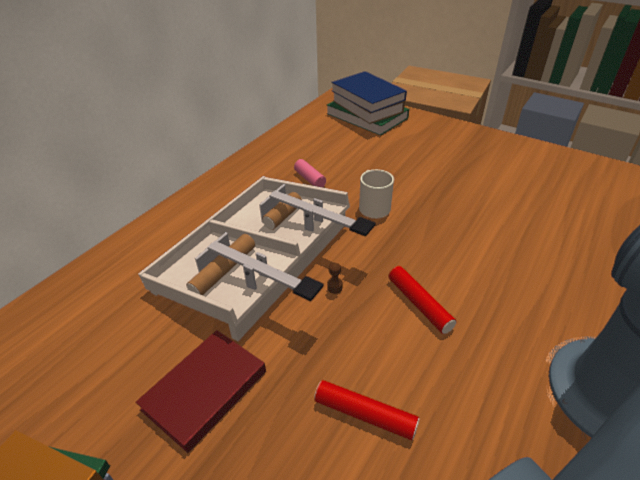

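The top view shows the longer tube in the left (+y) lane (px 234–300, row 187) and the shorter one in the right lane (px 328–370). The left pad is at about (267,265), the right pad at about (351,264), and the stamp at about (313,267).

```bash
cat >h.py <<'E'
import numpy as np,cv2
from workcell import bot
def ray(n,u,v,z):
    c=bot.camera_model(n);R=cv2.Rodrigues(c["rvec"])[0];o=-R.T@c["tvec"]
    d=R.T@np.array([(u-c["cx"])/c["fx"],(v-c["cy"])/c["fy"],1]);return o+d*(z-o[2])/d[2]
def blob(img,box,thr=45):
    x0,y0,x1,y1=box;m=(img[y0:y1,x0:x1].max(2)<thr).astype(np.uint8)
    n,l,s,c=cv2.connectedComponentsWithStats(m);i=1+s[1:,4].argmax();return c[i]+[x0,y0],s[i]
E
python3 - <<'E'
from h import *
t=cv2.imread("pics/top0.png");s=cv2.imread("pics/side0.png")
for n,im,b in(("top",t,(250,250,285,280)),("side",s,(285,270,330,305)),("top",t,(335,250,368,280)),("side",s,(345,212,380,240))):
    c,st=blob(im,b);print(n,c,st,ray(n,*c,.112))
for u,v in((228,138),(386,137),(391,234),(225,234)):print(ray("top",u,v,.06))
for u,v in ((235,187),(300,187),(328,186),(370,186)): print("tube",ray("top",u,v,.075))
print("stamp",ray("top",313,267,.05))
E
```

```text
top [264.57042254 264.3943662 ] [  9   9  16  14 142] [0.51420389 0.16623866 0.112     ]
side [307.75906736 288.14507772] [  9   7  29  24 386] [0.51050371 0.16549543 0.112     ]
top [346.90909091 259.81818182] [ 9  8  8  6 22] [ 0.52632826 -0.02922158  0.112     ]
side [362.20295203 226.17343173] [  5   6  25  18 271] [ 0.5135511  -0.03284839  0.112     ]
[0.85316169 0.27213844 0.06      ]
[ 0.85873787 -0.13511061  0.06      ]
[ 0.60193735 -0.14237204  0.06      ]
[0.59951891 0.2705085  0.06      ]
tube [0.71690626 0.24771182 0.075     ]
tube [0.71794487 0.08505019 0.075     ]
tube [0.72100912 0.01491019 0.075     ]
tube [ 0.72168287 -0.09042085  0.075     ]
stamp [0.51930701 0.05134754 0.05      ]
```

The longer tube measures about 163 mm and lies in the left lane. Its pad is near (0.512, 0.162). I'll close the gripper and move over it.

Call:
step_arm(targets=[[[0, -31, 38, 0, 0, 0, 1], [0, -31, 38, 0, 0, 0, 1], [0, -31, 38, 0, 0, 0, 1], [0, -31, 38, 0, 0, 0, 1], [0, -31, 38, 0, 0, 0, 1]]])

```text
clock: 0.72
tool_pos: [0.3042, 0.4302, 0.2277]
orientation: [[-0.003, 0.233, 0.972], [-0.005, 0.972, -0.233], [-1.0, -0.005, -0.002]]
wrist_force: [1.0, 0.8, -0.2]
finger_gap: -0.0001
```

Call:
step_arm(targets=[[[0, -31, 38, 0, 0, 0, 1], [0, -31, 38, 0, 0, 0, 1], [0, -31, 38, 0, 0, 0, 1], [0, -31, 38, 0, 0, 0, 1], [0, -31, 38, 0, 0, 0, 1]]])

```text
clock: 1.35
tool_pos: [0.4555, 0.2275, 0.2265]
orientation: [[-0.005, 0.233, 0.973], [-0.005, 0.972, -0.233], [-1.0, -0.006, -0.003]]
wrist_force: [0.4, 0.8, 0.4]
finger_gap: 0.0001
```

Call:
step_arm(targets=[[[5, -20, 28, 0, 0, 0, 1], [15, -20, 28, 0, 0, 0, 1], [20, -8, 11, 0, 0, 0, 1], [20, -2, 3, 0, 0, 0, 1], [0, 0, 0, 0, 0, 0, 1]]])

```text
clock: 1.98
tool_pos: [0.514, 0.1563, 0.1637]
orientation: [[-0.007, 0.239, 0.971], [-0.006, 0.971, -0.239], [-1.0, -0.007, -0.005]]
wrist_force: [0.1, 0.1, -0.2]
finger_gap: -0.0001
```

```bash
python3 - <<'E'
from h import *
o=bot.observe();print(o["tool_pos"],o["wrist_force"])
a=bot.grab_frame("top")[:,:,::-1];b=bot.grab_frame("side")[:,:,::-1]
im=np.hstack([cv2.resize(a[200:320,200:320],(400,400),interpolation=2),cv2.resize(b[190:330,240:380],(400,400),interpolation=2)])
cv2.imwrite("pics/over.png",im)
E
```

```text
[0.51398437 0.15625056 0.1636771 ] [ 0.1438805   0.08481542 -0.24841883]
```

View pics/over.png

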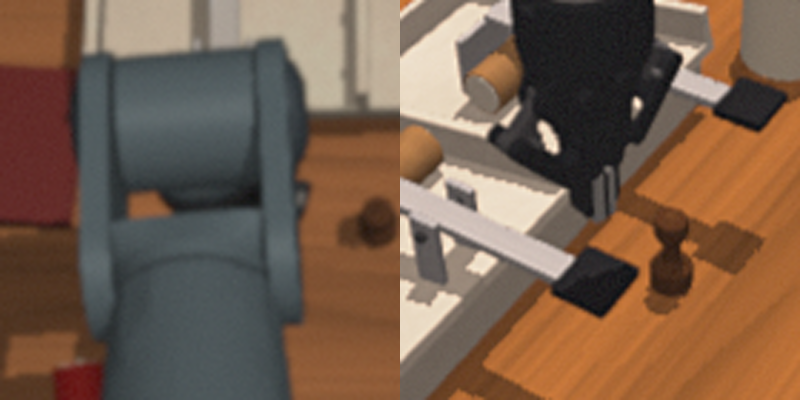

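Side crop: the fingertips sit above the left pad at about (603,215), with the pad at about (595,282), and they clear the stamp. I'll shift a few mm and descend.

Call:
step_arm(targets=[[[10, 4, -4, 0, 0, 0, 1], [20, 0, 0, 0, 0, 0, 1], [15, 0, 0, 0, 0, 0, 1], [12, 0, 0, 0, 0, 0, 1], [10, 0, 0, 0, 0, 0, 1]]])

```text
clock: 2.7
tool_pos: [0.5134, 0.1636, 0.1]
orientation: [[0.004, 0.236, 0.972], [-0.005, 0.972, -0.236], [-1.0, -0.004, 0.005]]
wrist_force: [-1.8, -0.6, 4.6]
finger_gap: -0.0004
```

Contact is at 4.6 N, as expected. I'll press on.

Call:
step_arm(targets=[[[10, 0, 0, 0, 0, 0, 1], [10, 0, 0, 0, 0, 0, 1], [5, 0, 0, 0, 0, 0, 1], [0, 0, 0, 0, 0, 0, 1], [0, 0, 0, 0, 0, 0, 1]]])

```text
clock: 3.32
tool_pos: [0.5168, 0.1637, 0.0756]
orientation: [[0.01, 0.236, 0.972], [-0.004, 0.972, -0.236], [-1.0, -0.001, 0.011]]
wrist_force: [-0.6, -0.7, 5.3]
finger_gap: -0.0005
```

```bash
python3 - <<'E'
from h import *
o=bot.observe();print(o["tool_pos"],o["wrist_force"])
a=bot.grab_frame("top")[:,:,::-1];b=bot.grab_frame("side")[:,:,::-1]
im=np.hstack([cv2.resize(a[120:280,210:370],(400,400),interpolation=2),cv2.resize(b[170:350,140:320],(400,400),interpolation=2)])
cv2.imwrite("pics/press.png",im)
E
```

```text
[0.51675785 0.16370878 0.07560956] [-0.59659243 -0.69995758  5.281842  ]
```

View pics/press.png

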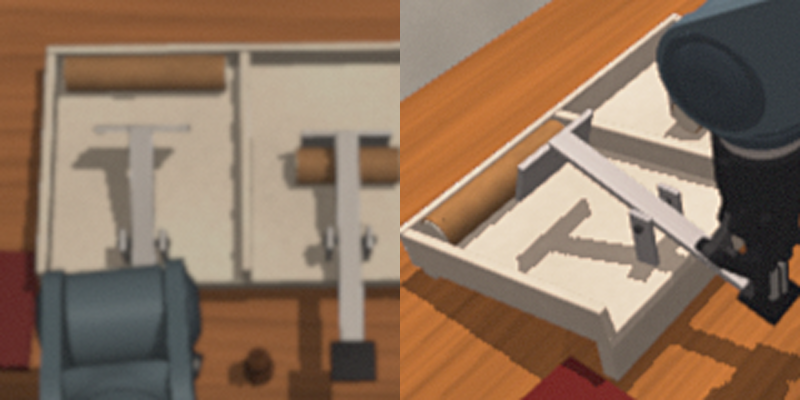

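The tube lies against the lip at the foot (row about 73 of the crop) with the gate raised. I'll hold for a moment, then let the lever up gently.

Call:
step_arm(targets=[[[0, 0, 0, 0, 0, 0, 1], [0, 0, 0, 0, 0, 0, 1], [0, 0, 0, 0, 0, 0, 1], [0, 0, 0, 0, 0, 0, 1], [0, 0, 0, 0, 0, 0, 1]]])

```text
clock: 4.05
tool_pos: [0.5168, 0.1637, 0.0757]
orientation: [[0.01, 0.236, 0.972], [-0.004, 0.972, -0.236], [-1.0, -0.001, 0.011]]
wrist_force: [-1.6, 0.1, 4.6]
finger_gap: 0.0003
```

Call:
step_arm(targets=[[[-8, 0, 0, 0, 0, 0, 1], [-8, 0, 0, 0, 0, 0, 1], [-8, 0, 0, 0, 0, 0, 1], [-8, 0, 0, 0, 0, 0, 1], [-8, 0, 0, 0, 0, 0, 1]]])

```text
clock: 4.68
tool_pos: [0.514, 0.1638, 0.1164]
orientation: [[0.004, 0.236, 0.972], [-0.004, 0.972, -0.236], [-1.0, -0.003, 0.005]]
wrist_force: [0.1, -0.4, 0.6]
finger_gap: -0.0
```

Call:
step_arm(targets=[[[-15, 0, 0, 0, 0, 0, 1], [-25, 0, 0, 0, 0, 0, 1], [-25, 0, 0, 0, 0, 0, 1], [-25, 10, -20, 0, 0, 0, 1], [0, 30, -40, 0, 0, 0, 1]]])

```text
clock: 5.3
tool_pos: [0.4677, 0.2171, 0.2137]
orientation: [[0.014, 0.241, 0.97], [-0.002, 0.97, -0.241], [-1.0, 0.001, 0.014]]
wrist_force: [0.4, 1.3, -0.6]
finger_gap: -0.0003
```

Call:
step_arm(targets=[[[0, 30, -40, 0, 0, 0, 1], [0, 30, -40, 0, 0, 0, 1], [0, 20, -20, 0, 0, 0, 1], [0, 0, 0, 0, 0, 0, 1], [0, 0, 0, 0, 0, 0, 1]]])

```text
clock: 5.92
tool_pos: [0.3881, 0.3237, 0.2174]
orientation: [[0.022, 0.239, 0.971], [0.002, 0.971, -0.239], [-1.0, 0.008, 0.021]]
wrist_force: [-0.9, -0.0, -0.1]
finger_gap: 0.0001
```

```bash
python3 - <<'E'
from h import *
o=bot.observe();print(o["tool_pos"],o["wrist_force"])
a=bot.grab_frame("top")[:,:,::-1];b=bot.grab_frame("side")[:,:,::-1]
cv2.imwrite("pics/sideend.png",b);c,st=blob(b,(285,270,330,305));print(c,st)
im=np.hstack([cv2.resize(a[120:280,210:370],(400,400),interpolation=2),cv2.resize(b[150:350,140:340],(400,400),interpolation=2)])
cv2.imwrite("pics/end.png",im)
E
```

```text
[0.38808352 0.32368954 0.21744448] [-0.87160514 -0.00933231 -0.11128925]
[306.87060385 287.68480425] [   0    0   45   35 1507]
```

View pics/end.png

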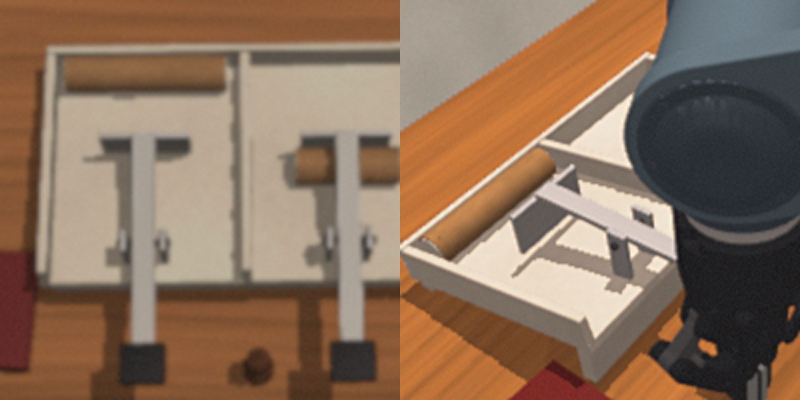

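The tube is at the foot (crop row about 73), the left gate is shut and lines up with the right one, and the shorter tube and stamp haven't moved. The arm is clear, so I'll hand in.

```bash
python3 -c "
from workcell import bot
print(bot.job_done())"
```

```text
the job is handed in; nothing more can be done
None
```

I pressed the left lever's pad with the closed fingertips (about 5 N, tip at z = 76 mm). The longer tube was in the left lane, measuring about 163 mm. I held the lever until the tube lay at the foot, let it back up slowly, pulled the arm clear and handed the job in at about 6 s.

- **Tubes and gates:** in the last top picture the longer tube lies against the foot lip. The left lever and gate are level with the untouched right one, and the shorter tube still waits behind its gate.
- **Bystanders:** the stamp had not moved. The book was only partly in the last picture and looked in place. The mug was out of the picture, but the arm never went near it.
- **Robot:** the wrist force read about 0 N, so the arm was touching nothing.
- **Failed check:** my pixel check of the left pad in the side view was unusable, because the gripper blocked that view. The shut gate is judged from the pictures only, by eye.

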